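# Stand the fallen angle bracket up and set it against the axis beam

### The job

One angle bracket of the linear axis has fallen on its back. Without picking it up, push on the inside of its upturned foot to tip it up so that it stands on its foot, then push it along the plate until its back sits flush against the front of the beam, between the two brackets already bolted there. Its heel must stay down on the plate throughout, nothing else may be knocked or shifted, and finish with the hand clear of it.

Things in the scene. Friction and masses are not known exactly. Their poses are not given: they have to be found in the camera images.
- bracket: the loose aluminium angle bracket, 0.3-0.5 kg, lying on its back: L-shaped, 60 mm wide, limbs 12 mm thick, foot 85 mm long, leg 95 mm long (outside). Origin: middle of the heel, the outer corner edge of the L. Own x runs along the heel edge, -y along the foot to the toe, +z along the leg; +y is the normal of the back face. Standing, z is up; now z is level, towards the beam
- toe (a point): middle of the toe's upper edge: the far end of the foot, on its inside face (own y = -85, z = 12 mm). At the start the foot sticks straight up, so this is 85 mm above the plate, facing the beam. The bracket tips up about its heel edge, which rests on the plate at the end away from the beam; past about 50 degrees it falls onto its foot by itself
- rib (a point): where the small triangular rib in the middle of the bracket's inside corner ends on the foot (own y = -50, z = 12 mm). The rib is 10 mm wide and runs 38 mm along each limb; beyond this point, the last 35 mm of the foot's inside is flat and free, with two screw holes
- back_near (a point): the end of the loose bracket's heel edge at its own x = -30 mm (a lower corner of the back face once it stands)
- back_far (a point): the other end of that heel edge, at its own x = +30 mm
- axis_beam: the linear axis: a fixed grey beam 520 mm long, 80 mm deep, 100 mm tall, with rails, screw and black carriage on top (to 155 mm). Origin: on the plate at the foot of its flat front face. Own x runs along the beam (from -220 to +300 mm), +y points into it: the front face is the upright plane y = 0, the free side is y < 0; z is up
- bolted_near (a point): heel middle, on the plate and the beam's front face, of a standing bracket of the same kind that is bolted to the beam at the beam's x = -165 mm (60 mm wide, foot reaching to y = -85 mm, 95 mm tall)
- bolted_far (a point): the same point of the second bolted bracket, at the beam's x = +165 mm. The loose bracket belongs in the open stretch between the two
- screw_a: cap screw M12 x 40 of steel standing on its head (head 18 mm across), 52 mm tall; origin at the centre of its underside. Bystander.
- screw_b: a second cap screw, the same, also standing on its head. Bystander.
- hex_key: L-shaped hex key of 8 mm steel rod lying flat, long arm 105 mm along its +x, short arm 34 mm along its +y; origin at the bend. Bystander.
- sensor: small black sensor box 50 x 26 x 22 mm; origin at the centre of its underside. Bystander.
- bin: blue parts bin with screws in it, 144 x 106 x 63 mm; origin at the centre of its underside. Bystander.
- motor: black stepper motor standing shaft up, 58 x 58 mm, 96 mm to the shaft's end; origin at the centre of its underside. Bystander.
- runner: steel guide-rail runner block, 76 x 48 x 26 mm; origin at the centre of its underside. Bystander.
Not all that is in view belongs to the job. What is shaped like the bracket but red or yellow is not meant.

How it is judged:
On the way:
1. the fallen bracket stands on its foot (angle between bracket's own z axis and vertical below 0.06 rad and height (world z) of bracket below 0.005 m), for 0.3 s.
At the end, for the whole second after the job is handed in: The bracket stands upright on its foot (leg within 0.06 rad of vertical, heel within 5 mm of the plate), both lower corners of its back face within 4 mm of the beam's front face, between the two bolted brackets (within 105 mm of the middle along the beam), and at rest (all of step 1 and y of each of back_near, back_far in the frame of axis_beam above -0.004 m and x of bracket in the frame of axis_beam between -0.105 and 0.105 m and linear speed of bracket below 0.01 m/s and angular speed of bracket below 0.1 rad/s); the robot touches nothing.
It fails at once if the bracket is lifted: its heel comes more than 12 mm off the plate (height (world z) of bracket above 0.012 m).
It fails at once if a bystander is shifted by more than 15 mm (distance of any of screw_a, screw_b, hex_key, sensor, bin, motor, runner from where it was at the start of the episode above 0.015 m).
It also fails if it takes over 51 s, if anything falls off the work surface, if the arm or the gripper's body presses on something with over 40 N, if the wrist force passes 120 N, or if a joint passes its speed limit or range.

### The arm

A 6-joint arm with a two-finger parallel gripper is mounted at the origin on the work surface. World frame = base frame: x ahead of the robot, y to its left, z up, the work surface at z = 0. Lengths are in m, angles in rad, forces in N, time in s.
With the tool pointing down it reaches from about 0.375 to 0.9 m from the base axis. Payload 3.1 kg.
Tool frame: the origin (TCP) lies at the very end of the fingers, on their centre line; the grasp point (between the pads) lies 19 mm behind it (hold_point_z is the distance from the TCP to the grasp point, in m); x points along the fingers, y is the direction in which the jaws open and shut, and the axes are right-handed (so a half turn about x gives the same grasp; the last joint's range is limited). The gripper opens to 87 mm and grips with 3 to 60 N. Pads are 19 mm wide; open, the fingers measure 117 mm over their backs; the gripper's body (75 mm by 190 mm) begins 51 mm behind the grasp point.
Start: joints at [1.069, 0.527, 1.433, -0, 1.181, -0.178], TCP at [0.198, 0.593, 0.223] pointing down, gripper open.
Joint ranges: [-3.08, 3.08], [-0.75, 2.2], [0.22, 2.44], [-1.43, 4.57], [0, 2.65], [-2.85, 2.85]. Speed limits (rad/s): [2.79, 2.79, 3.14, 3.14, 3.14, 3.14].

### API

Orientations are given as a unit quaternion [x, y, z, w].
In Python, from rig import * gives the robot as it stands.
- The arm moves only by the tool send_rows, never from a script. Its argument "steps" is a list that holds one entry, the list of rows, each a list of 6 numbers: the shift along the tool's x, y, z in cm, then the turn, a rotation vector about the tool's x, y, z in units of 6 degrees (1.0 is 6 degrees). In form: [[[x, y, z, wx, wy, wz], ...]]. A call has 1 to 8 rows; each row shifts and turns the pose as measured when the row begins, along the tool's axes as they then stand; what a row does not reach is not made up. A row lasts 1/12 s, in which the tool goes at most 41.7 mm and 7.16 degrees, less where a joint would pass 70% of its speed; a pose out of reach is approached as far as the arm can. A call is refused whole if a number of a shift passes 4.17 or a number of a turn 1, either way. A call with a gripper value outside its range is refused whole. "gripper" is the closure, from 0 (fully open) to 1 (shut), set as the call begins (left out, the last holds). The fingers move at their own pace and stop on an object; "force" is the grip in N (left out, the last holds). Time passes only in rows, so rows that do not move let the fingers close. It gives the time, the measured TCP pose, the force and the opening at its end, in the units of the state.
- get_obs(): the state, without advancing time (a new reading comes with each control period).
- camera(name): name is "side" or "top" or "wrist"; returns (picture, depth): 384x512x3 uint8, red, green, blue; 384x512 float32, m along the optical axis (not along the pixel's ray), 0 where there is no reading.
- camera_params(name): a dict with "intrinsics" (3x3 intrinsics, pixels), "position" and "attitude" of the camera in the world; the wrist camera has in their place "T_tool_cam" (4x4, takes a point from camera to tool coordinates, whose origin is the TCP and whose axes are the tool frame's). Camera axes: x right, y down, z forward; pixel columns grow to the right and rows downward; lengths in m; the calibration is good to about 2 mm. A picture is of the moment at which its call begins: read the wrist's pose just before it. camera_params takes no time and is no camera call.
- hand_in(): hands the job in, once; it reports no verdict.
The state is a dict: "time": time; "q": joint angles; "joint_velocities": joint speeds; "joint_torque": joint torques, N m; "position": TCP position; "tool_rot": TCP orientation; "ft_force": force on the tool from outside, world axes, zero at the start; "moment": the same for the moment, N m; "grip_width": finger opening in m.
Only numpy, scipy, OpenCV 4.12 (cv2) and the standard library are available. Lean on these libraries where they do the work, as an engineer would, in place of code of your own. Each camera call takes 0.05 s, during which the arm holds its last target.

## Working session

There is one attempt and no reset: what is moved stays moved. The work goes in short steps, Python scripts to look and compute and a tool call to move; the robot and the scene stay as the last step left them, time stands still between calls to the robot, and variables do not carry over. Pictures are saved under pics/ and viewed, and the job is handed in when it is done.

Besides the shell and the picture viewer there is one more tool, called as a command line: name --argument value ..., lists and objects as JSON in quotes. send_rows: Moves the arm, as the interface text tells. Its arguments: {"type":"object","properties":{"steps":{"type":"array"},"gripper":{"type":"number"},"force":{"type":"number"}},"required":["steps"]}

```bash
ls; mkdir -p pics; python3 - <<'E'
from rig import *
import cv2,numpy as np
print(get_obs())
for n in ("top","side","wrist"):
    p,d=camera(n); cv2.imwrite(f"pics/{n}0.png",p[:,:,::-1]); np.save(f"pics/{n}0.npy",d)
    print(n,camera_params(n))
E
```

```text
pics
{'time': 0.0, 'q': array([ 1.06952633e+00,  5.28444535e-01,  1.43394607e+00, -3.23655065e-05,
        1.18136267e+00, -1.78526954e-01]), 'joint_velocities': array([-0.00062515, -0.00045479,  0.00094961, -0.00175578, -0.00038313,
       -0.00035369]), 'joint_torque': array([-1.06223804e-03, -4.40041924e+01, -1.76588720e+01,  6.32591662e-02,
        5.82140882e-02, -1.73914450e-04]), 'position': array([0.19786215, 0.59206478, 0.22157099]), 'tool_rot': array([ 0.11288422,  0.69816493, -0.11433166,  0.69767553]), 'ft_force': array([-0.70759405,  0.46010534,  0.29634403]), 'moment': array([ 0.01739493, -0.01570655, -0.01061757]), 'grip_width': 0.08719399725266351}
top {'intrinsics': array([[482.01119201,   0.        , 249.01489424],
       [  0.        , 482.01119201, 185.84645929],
       [  0.        ,   0.        ,   1.        ]]), 'position': array([0.50172588, 0.09215486, 1.24819936]), 'attitude': array([ 0.71458892, -0.69874086,  0.02062247, -0.02643094])}
side {'intrinsics': array([[367.88499874,   0.        , 258.08818763],
       [  0.        , 367.88499874, 191.71001315],
       [  0.        ,   0.        ,   1.        ]]), 'position': array([0.32476798, 0.59565367, 0.66768588]), 'attitude': array([-0.20503531,  0.90927268, -0.35327651,  0.07987124])}
wrist {'intrinsics': array([[307.86935464,   0.        , 256.62231882],
       [  0.        , 307.86935464, 193.42386772],
       [  0.        ,   0.        ,   1.        ]]), 'T_tool_cam': array([[-4.06951205e-04, -2.97182667e-01,  9.54820557e-01,
        -1.61997266e-01],
       [ 9.99999710e-01,  4.93417058e-04,  5.79780232e-04,
        -9.43579213e-04],
       [-6.43425386e-04,  9.54820516e-01,  2.97182381e-01,
        -8.25158463e-02],
       [ 0.00000000e+00,  0.00000000e+00,  0.00000000e+00,
         1.00000000e+00]])}
```

View pics/top0.png

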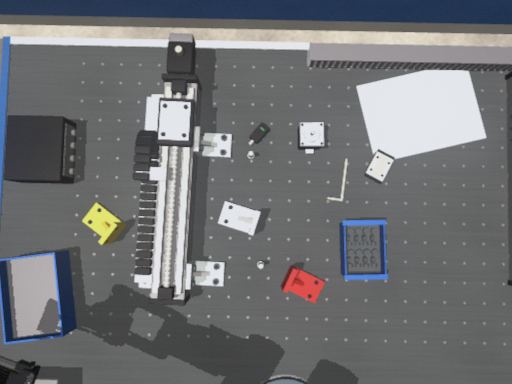

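View pics/side0.png

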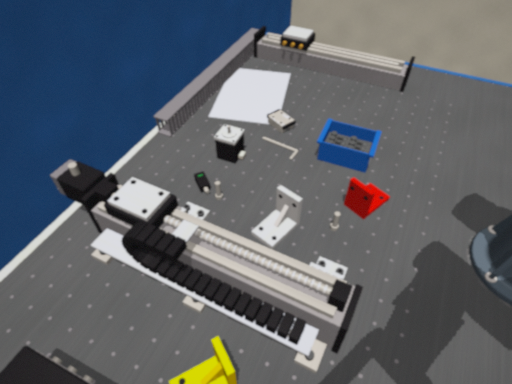

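View pics/wrist0.png

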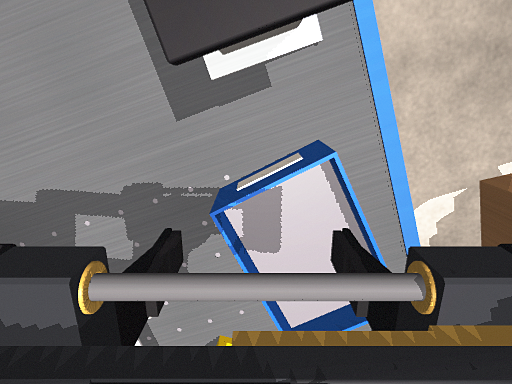

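The loose aluminium bracket is the white one at top (240,217) and side (280,215), with its foot up. Red (303,285) and yellow (103,222) are decoys, and (216,145) and (208,273) are the bolted ones. I'll confirm this in a crop and measure.

```bash
cat > h.py <<'E'
from rig import *
import cv2,numpy as np
from scipy.spatial.transform import Rotation as R
def Tcam(n,obs=None):
    p=camera_params(n); T=np.eye(4)
    if n=="wrist":
        T[:3,:3]=R.from_quat(obs["tool_rot"]).as_matrix(); T[:3,3]=obs["position"]; return p["intrinsics"],T@p["T_tool_cam"]
    T[:3,:3]=R.from_quat(p["attitude"]).as_matrix(); T[:3,3]=p["position"]; return p["intrinsics"],T
def cloud(n,d,obs=None):
    K,T=Tcam(n,obs); v,u=np.mgrid[:d.shape[0],:d.shape[1]]
    c=np.stack([(u-K[0,2])/K[0,0]*d,(v-K[1,2])/K[1,1]*d,d],-1)
    return c@T[:3,:3].T+T[:3,3]
def ray(n,uv,z,obs=None):
    K,T=Tcam(n,obs); uv=np.atleast_2d(uv).astype(float)
    r=np.c_[(uv-K[:2,2])/[K[0,0],K[1,1]],np.ones(len(uv))]@T[:3,:3].T
    return T[:3,3]+r*((z-T[2,3])/r[:,2])[:,None]
def proj(n,P,obs=None):
    K,T=Tcam(n,obs); c=(np.atleast_2d(P)-T[:3,3])@T[:3,:3]; q=c@K.T; return q[:,:2]/q[:,2:]
E
python3 - <<'E'
from h import *
t=cv2.imread("pics/top0.png");s=cv2.imread("pics/side0.png")
a=cv2.resize(t[100:310,140:350],(600,600),interpolation=cv2.INTER_CUBIC)
cv2.imwrite("pics/crop_top.png",a)
cv2.imwrite("pics/crop_side.png",cv2.resize(s[150:290,170:370],(800,560),interpolation=cv2.INTER_CUBIC))
P=cloud("top",np.load("pics/top0.npy"))
for v in (217,145,273,180,245):
    print(v,[(u,*np.round(P[v,u],3)) for u in range(180,270,3)])
E
```

```text
217 [(180, np.float64(0.5), np.float64(0.264), np.float64(0.108)), (183, np.float64(0.5), np.float64(0.256), np.float64(0.115)), (186, np.float64(0.501), np.float64(0.25), np.float64(0.108)), (189, np.float64(0.501), np.float64(0.244), np.float64(0.096)), (192, np.float64(0.501), np.float64(0.243), np.float64(0.045)), (195, np.float64(0.501), np.float64(0.241), np.float64(0.002)), (198, np.float64(0.501), np.float64(0.233), np.float64(0.005)), (201, np.float64(0.501), np.float64(0.226), np.float64(-0.004)), (204, np.float64(0.502), np.float64(0.218), np.float64(0.0)), (207, np.float64(0.502), np.float64(0.21), np.float64(-0.002)), (210, np.float64(0.502), np.float64(0.202), np.float64(-0.0)), (213, np.float64(0.502), np.float64(0.195), np.float64(0.001)), (216, np.float64(0.502), np.float64(0.187), np.float64(0.002)), (219, np.float64(0.502), np.float64(0.179), np.float64(-0.002)), (222, np.float64(0.503), np.float64(0.171), np.float64(0.009)), (225, np.float64(0.503), np.float64(0.163), np.float64(0.007)), (228, np.float64(0.503), np.float64(0.155), np.float64(0.01)), (231, np.float
[... 7778 characters left out ...]
p.float64(0.431), np.float64(0.131), np.float64(-0.001)), (240, np.float64(0.432), np.float64(0.123), np.float64(0.005)), (243, np.float64(0.432), np.float64(0.115), np.float64(0.005)), (246, np.float64(0.432), np.float64(0.108), np.float64(-0.001)), (249, np.float64(0.432), np.float64(0.1), np.float64(-0.005)), (252, np.float64(0.432), np.float64(0.092), np.float64(-0.004)), (255, np.float64(0.433), np.float64(0.085), np.float64(0.002)), (258, np.float64(0.433), np.float64(0.077), np.float64(-0.001)), (261, np.float64(0.433), np.float64(0.069), np.float64(0.004)), (264, np.float64(0.433), np.float64(0.061), np.float64(0.001)), (267, np.float64(0.433), np.float64(0.054), np.float64(-0.001))]
```

View pics/crop_top.png

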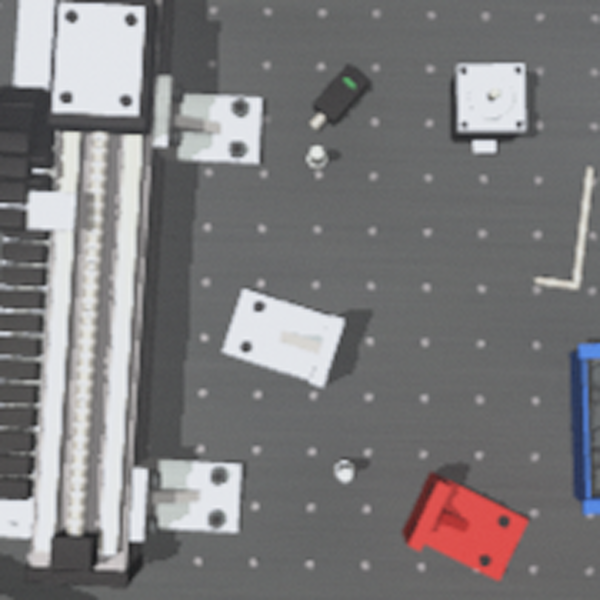

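View pics/crop_side.png

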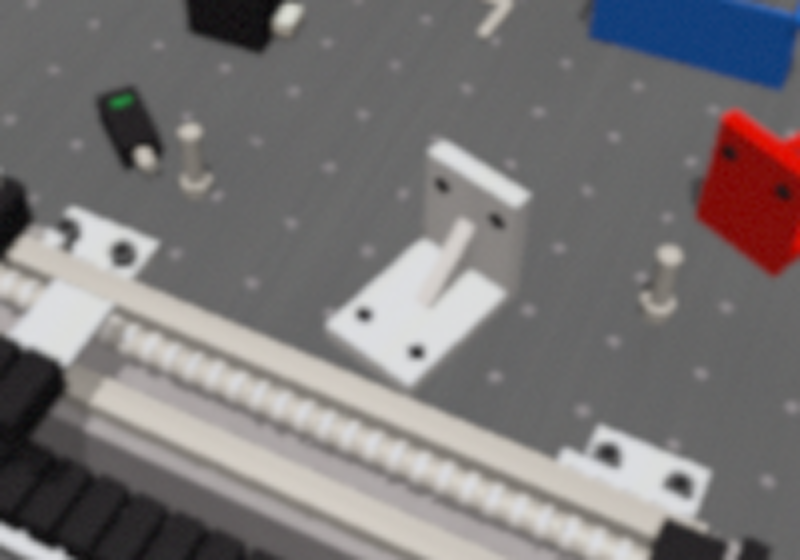

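Confirmed: the white bracket's foot is up at side (290,200), with its leg towards the beam. Screw_b is at top crop (345,470) and screw_a at (317,157). Now I'll get precise poses.

```bash
python3 - <<'E'
from h import *
t=cv2.imread("pics/top0.png");s=cv2.imread("pics/side0.png")
def rect(img,roi,thr,z,n):
    x0,y0,x1,y1=roi; g=cv2.cvtColor(img,cv2.COLOR_BGR2GRAY)[y0:y1,x0:x1]
    k=4; g=cv2.resize(g,None,fx=k,fy=k,interpolation=cv2.INTER_CUBIC)
    m=(g>thr).astype(np.uint8); c=max(cv2.findContours(m,0,1)[0],key=cv2.contourArea)
    r=cv2.boxPoints(cv2.minAreaRect(c)); q=cv2.approxPolyDP(c,0.04*cv2.arcLength(c,1),1)[:,0]
    f=lambda p:(p+0.5)/k-0.5+[x0,y0]
    print(n,"box px",f(r).round(1).tolist(),"\n world",ray(n,f(r),z)[:,:2].round(4).tolist()," poly",f(q.astype(float)).round(1).tolist())
rect(t,(213,195,268,240),140,0.012,"top")
rect(t,(212,128,240,162),150,0.012,"top")
rect(t,(204,258,232,290),150,0.012,"top")
P=cloud("top",np.load("pics/top0.npy")); Q=cloud("side",np.load("pics/side0.npy"))
for nm,C in(("top",P),("side",Q)):
    reg=(abs(C[...,0]-.5)<.06)&(abs(C[...,1]-.12)<.07)
    a=C[reg&(C[...,2]>.06)]; print(nm,"foot pts",len(a),a.mean(0).round(4),a.max(0).round(3),a.min(0).round(3))
    # foot inside plane normal
    b=C[reg&(C[...,2]>.03)&(C[...,2]<.08)]
    if len(b)>30:
        c=b-b.mean(0); u,sv,vt=np.linalg.svd(c[:,:2],full_matrices=False); print(" dir",vt[0],sv)
# beam front: points from top in strip between z .02-.08 ; edge of height
for x in (0.40,.44,.48,.52,.56,.60):
    sel=(abs(P[...,0]-x)<.004)&(P[...,1]>.2)&(P[...,1]<.28)&(P[...,2]>.07); print(x,P[sel][:,1].min().round(4))
# screws
for nm,C in(("top",P),("side",Q)):
  for c in((.65,.1),(.38,.09)):
    reg=(abs(C[...,0]-c[0])<.05)&(abs(C[...,1]-c[1])<.05)&(C[...,2]>.03)&(C[...,2]<.06); print(nm,c,reg.sum(),C[reg].mean(0).round(3))
E
```

```text
top box px [[216.3, 223.7], [224.5, 199.0], [261.0, 211.2], [252.8, 235.8]] 
 world [[0.4852, 0.1848], [0.5488, 0.1654], [0.5197, 0.071], [0.4563, 0.0907]]  poly [[224.4, 200.6], [217.1, 222.9], [252.9, 235.1], [259.9, 211.1]]
top box px [[211.6, 132.6], [231.1, 132.6], [231.1, 156.9], [211.6, 156.9]] 
 world [[0.72, 0.2032], [0.7211, 0.1527], [0.6579, 0.1511], [0.6568, 0.2015]]  poly [[211.6, 132.9], [211.6, 156.1], [229.9, 156.9], [231.1, 133.9]]
top box px [[202.6, 285.4], [203.6, 260.6], [224.2, 261.5], [223.1, 286.3]] 
 world [[0.3284, 0.2154], [0.3906, 0.2144], [0.3896, 0.1621], [0.3274, 0.1632]]  poly [[203.6, 260.9], [203.6, 285.1], [222.6, 285.9], [223.9, 262.1]]
top foot pts 961 [0.5004 0.0915 1.0944] [0.521 0.1   1.248] [0.463 0.075 0.07 ]
 dir [-0.74716308 -0.66464075] [0.04709881 0.02880664]
side foot pts 330 [0.49   0.0926 0.0779] [0.522 0.104 0.088] [0.461 0.076 0.06 ]
 dir [-0.97491501  0.22257746] [0.36653794 0.10466173]
0.4 0.2458
0.44 0.2445
0.48 0.2431
0.52 0.2419
0.56 0.2405
0.6 0.2395
top (0.65, 0.1) 23 [0.663 0.1   0.049]
top (0.38, 0.09) 22 [0.387 0.07  0.051]
side (0.65, 0.1) 52 [0.663 0.104 0.045]
side (0.38, 0.09) 57 [0.385 0.074 0.046]
```

```bash
python3 - <<'E'
from h import *
print("toe outer edge",ray("top",[[260.4,211.1],[252.9,235.4]],.085).round(4))
# side view crop(4x, off 170,150): toe inside edge corners, z=.085
c=np.array([[430,157],[522,210]])/4+[170,150]; print("toe inner edge side",ray("side",c,.085).round(4))
c=np.array([[425,238],[505,292]])/4+[170,150]; print("foot-leg inner side z12",ray("side",c,.012).round(4))
c=np.array([[327,325],[408,386]])/4+[170,150]; print("leg tip side",ray("side",c,.006).round(4))
o=get_obs(); M=R.from_quat(o["tool_rot"]).as_matrix(); print(M.round(3))
E
```

```text
toe outer edge [[0.5188 0.0738 0.085 ]
 [0.4601 0.0906 0.085 ]]
toe inner edge side [[0.5192 0.0895 0.085 ]
 [0.4607 0.1036 0.085 ]]
foot-leg inner side z12 [[0.5207 0.0861 0.012 ]
 [0.4646 0.1029 0.012 ]]
leg tip side [[0.5466 0.1622 0.006 ]
 [0.4896 0.1799 0.006 ]]
[[-0.001  0.317  0.948]
 [-0.001  0.948 -0.317]
 [-1.    -0.002 -0.   ]]
```

send_rows --steps '[[[0,-2.2,2.7,0,0,0],[0,-2.2,2.7,0,0,0],[0,-2.2,2.7,0,0,0],[0,-2.2,2.7,0,0,0],[0,-2.2,2.7,0,0,0],[0,-2.2,2.7,0,0,0],[0,-2.2,2.7,0,0,0],[0,-2.2,2.7,0,0,0]]]' --gripper 1 --force 20

```text
time: 0.82
position: [0.348, 0.354, 0.2187]
tool_rot: [0.109, 0.7, -0.109, 0.698]
ft_force: [0.6, 0.1, -0.6]
grip_width: 0.0415
```

send_rows --steps '[[[0,-2.2,2.7,0,0,0],[0,-2.2,2.7,0,0,0],[0,-2.2,2.7,0,0,0],[0,-2.2,2.7,0,0,0],[0,-2.2,2.7,0,0,0],[0,-2.2,2.7,0,0,0],[0,-2.2,2.7,0,0,0],[0,-2.2,2.7,0,0,0]]]'

```text
time: 1.48
position: [0.5042, 0.1075, 0.2172]
tool_rot: [0.109, 0.701, -0.109, 0.697]
ft_force: [-0.7, -0.6, -0.4]
grip_width: 0.0007
```

send_rows --steps '[[[0,0,0,-1,0,0],[0,0,0,-1,0,0],[0,0,0,-1,0,0],[0,0,0,-1,0,0],[0,0,0,-1,0,0],[0,0,0,-1,0,0],[0,0,0,-1,0,0],[0,0,0,-1,0,0]]]'

```text
time: 2.15
position: [0.51, 0.0973, 0.2154]
tool_rot: [-0.193, 0.682, 0.193, 0.679]
ft_force: [0.8, -0.5, -0.4]
grip_width: 0.0001
```

send_rows --steps '[[[0,0,0,-1,0,0],[0,0,0,-1,0,0],[0,0,0,-1,0,0],[0,0,0,-1,0,0],[0,0,0,-1,0,0],[0,0,0,-1,0,0],[0,0,0,-1,0,0],[0,0,0,0,0,0]]]'

```text
time: 2.82
position: [0.508, 0.1085, 0.2131]
tool_rot: [-0.433, 0.569, 0.424, 0.556]
ft_force: [0.1, 0.3, 0.4]
grip_width: 0.0005
```

```bash
cat > st.py <<'E'
from h import *
import sys
o=get_obs(); M=R.from_quat(o["tool_rot"]).as_matrix()
u=np.array([.284,.959,0]);e=np.array([.959,-.284,0])
print("t",o["time"],"p",o["position"].round(4),"f",o["ft_force"].round(1),"q",o["q"].round(2)); print(M.round(3))
print("tool z yaw deg",np.degrees(np.arctan2(M[1,2],M[0,2])).round(2))
if len(sys.argv)>1:
    tgt=np.array(eval(sys.argv[1])); d=M.T@(tgt-o["position"])*100; print("shift cm tool",d.round(2))
E
python3 st.py "[.498,.1125,.16]"
```

```text
t 2.8167 p [0.508  0.1085 0.2131] f [0.1 0.3 0.4] q [ 0.01  0.4   1.7  -0.02  1.05 -2.85]
[[-0.008 -0.964  0.265]
 [-0.021  0.265  0.964]
 [-1.     0.002 -0.023]]
tool z yaw deg 74.62
shift cm tool [5.3  1.05 0.24]
```

Joint 6 is at its limit on this side, so I'll use the half-turned orientation instead.

send_rows --steps '[[[-0.3,0,0,1,0,0],[-0.3,0,0,1,0,0],[0,0,0,1,0,0],[0,0,0,1,0,0],[0,0,0,1,0,0],[0,0,0,1,0,0],[0,0,0,1,0,0],[0,0,0,1,0,0]]]'

```text
time: 3.48
position: [0.5064, 0.107, 0.2178]
tool_rot: [-0.155, 0.697, 0.143, 0.685]
ft_force: [-0.4, 0.6, 0.1]
grip_width: 0.0004
```

send_rows --steps '[[[0,0,0,1,0,0],[0,0,0,1,0,0],[0,0,0,1,0,0],[0,0,0,1,0,0],[0,0,0,1,0,0],[0,0,0,1,0,0],[0,0,0,1,0,0],[0,0,0,1,0,0]]]'

```text
time: 4.15
position: [0.5049, 0.104, 0.2165]
tool_rot: [0.153, 0.693, -0.17, 0.684]
ft_force: [0.0, -0.3, -0.1]
grip_width: 0.0004
```

send_rows --steps '[[[0,0,0,1,0,0],[0,0,0,1,0,0],[0,0,0,1,0,0],[0,0,0,1,0,0],[0,0,0,1,0,0],[0,0,0,1,0,0],[0,0,0,1,0,0],[0,0,0,1,0,0]]]'

```text
time: 4.82
position: [0.5035, 0.101, 0.2151]
tool_rot: [0.43, 0.554, -0.451, 0.552]
ft_force: [0.0, 0.2, -0.3]
grip_width: 0.0005
```

send_rows --steps '[[[0,0,0,1,0,0],[0,0,0,1,0,0],[0,0,0,1,0,0],[0,0,0,1,0,0],[0,0,0,1,0,0],[0,0,0,1,0,0],[0,0,0,0,0,0]]]'

```text
time: 5.4
position: [0.5022, 0.0984, 0.2139]
tool_rot: [-0.586, -0.377, 0.609, -0.38]
ft_force: [0.1, -0.2, 0.6]
grip_width: 0.0006
```

```bash
python3 st.py "[.498,.1125,.16]"
```

```text
t 5.4 p [0.5022 0.0984 0.2139] f [ 0.1 -0.2  0.6] q [-0.01  0.4   1.7  -0.02  1.06  0.44]
[[-0.025  0.904 -0.427]
 [-0.02  -0.428 -0.904]
 [-0.999 -0.014  0.029]]
tool z yaw deg -115.29
shift cm tool [ 5.37 -0.91 -1.25]
```

send_rows --steps '[[[1.5,-0.3,-0.4,-0.7,0.27,0.13],[1.5,-0.3,-0.4,-0.7,0,0],[1.5,-0.3,-0.4,0,0,0],[0.8,0,0,0,0,0],[0,0,0,0,0,0]]]'

```text
time: 5.82
position: [0.4992, 0.1113, 0.16]
tool_rot: [0.565, 0.426, -0.563, 0.427]
ft_force: [0.9, -0.7, -0.1]
grip_width: 0.0001
```

```bash
python3 st.py "[.499,.115,.070]"; python3 - <<'E'
from h import *
p,d=camera("side"); cv2.imwrite("pics/s1.png",cv2.resize(p[60:330,120:440,::-1],None,fx=2.2,fy=2.2))
E
```

```text
t 5.8167 p [0.4992 0.1113 0.16  ] f [ 0.9 -0.7 -0.1] q [0.   0.47 1.78 0.   0.89 0.28]
[[ 0.004  0.962 -0.273]
 [ 0.001 -0.273 -0.962]
 [-1.     0.003 -0.002]]
tool z yaw deg -105.86
shift cm tool [ 9.   -0.15 -0.34]
```

View pics/s1.png

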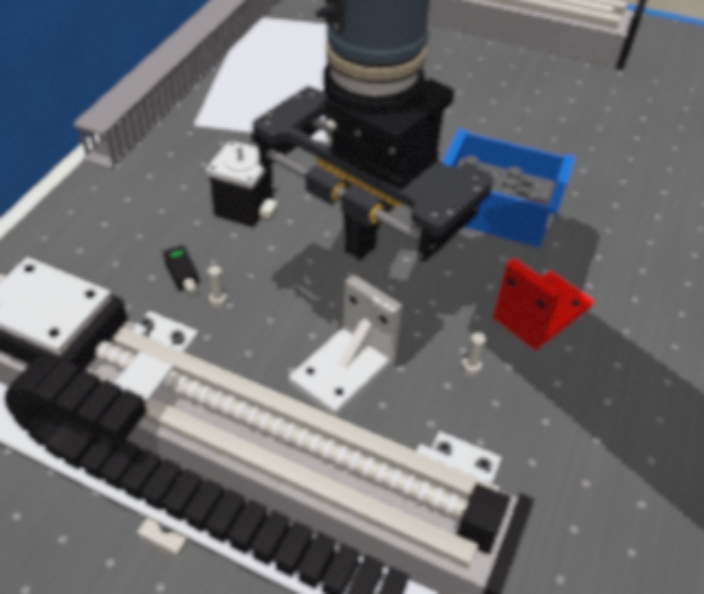

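The view shows the fingers shut at (360,240), above the bracket's foot at (370,300), with the gripper's wide body running along the heel. Next I descend on the beam side of the foot.

send_rows --steps '[[[2,-0.1,-0.2,0,0,0],[2,-0.1,-0.2,0,0,0],[2,0,0,0,0,0],[1.5,0,0,0,0,0],[1.1,0,0,0,0,0],[0.3,0,0,0,0,0]]]'

```text
time: 6.37
position: [0.5073, 0.1145, 0.0742]
tool_rot: [0.569, 0.423, -0.558, 0.431]
ft_force: [0.3, -0.3, 0.3]
grip_width: 0.0004
```

```bash
python3 st.py "[.499,.115,.070]"; python3 - <<'E'
from h import *
p,d=camera("side"); cv2.imwrite("pics/s2.png",cv2.resize(p[120:300,180:400,::-1],None,fx=3,fy=3))
E
```

```text
t 6.3667 p [0.5073 0.1145 0.0742] f [ 0.3 -0.3  0.3] q [0.01 0.62 1.83 0.   0.67 0.28]
[[ 0.02   0.963 -0.27 ]
 [ 0.    -0.27  -0.963]
 [-1.     0.019 -0.006]]
tool z yaw deg -105.65
shift cm tool [ 0.4  -0.82  0.18]
```

View pics/s2.png

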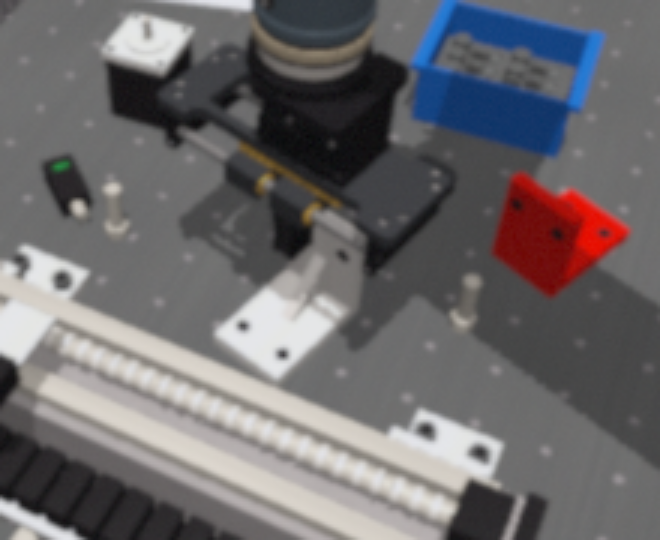

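The finger (black, around (285,235)) covers the left half of the foot, so it is on the beam side but about 9 mm off-centre. I'll correct that and start pushing gently.

send_rows --steps '[[[0.3,-0.4,0,0,0,-0.18],[0.3,-0.4,0,0,0,0],[0,0,0.2,0,0,0]]]'

```text
time: 6.67
position: [0.501, 0.1147, 0.0699]
tool_rot: [0.566, 0.428, -0.561, 0.427]
ft_force: [0.1, 0.6, 0.1]
grip_width: 0.0001
```

```bash
python3 st.py "[.496,.104,.068]"
```

```text
t 6.6667 p [0.501  0.1147 0.0699] f [0.1 0.6 0.1] q [0.   0.62 1.84 0.01 0.67 0.27]
[[ 0.005  0.963 -0.269]
 [ 0.006 -0.269 -0.963]
 [-1.     0.003 -0.007]]
tool z yaw deg -105.62
shift cm tool [ 0.18 -0.19  1.17]
```

send_rows --steps '[[[0,-0.1,0.6,0,0,0],[0,-0.1,0.6,0,0,0],[0,0,0.5,0,0,0],[0,0,0.5,0,0,0],[0,0,0.4,0,0,0]]]'

```text
time: 7.08
position: [0.4925, 0.0887, 0.0721]
tool_rot: [0.568, 0.427, -0.559, 0.428]
ft_force: [-0.5, 0.6, -1.0]
grip_width: 0.0007
```

```bash
python3 st.py "[.496,.104,.068]"; python3 - <<'E'
from h import *
p,d=camera("side"); cv2.imwrite("pics/s3.png",cv2.resize(p[120:300,180:400,::-1],None,fx=3,fy=3))
E
```

```text
t 7.0833 p [0.4925 0.0887 0.0721] f [-0.5  0.6 -1. ] q [-0.05  0.61  1.88  0.01  0.65  0.21]
[[ 0.01   0.963 -0.269]
 [ 0.007 -0.269 -0.963]
 [-1.     0.008 -0.009]]
tool z yaw deg -105.59
shift cm tool [ 0.42 -0.08 -1.56]
```

View pics/s3.png

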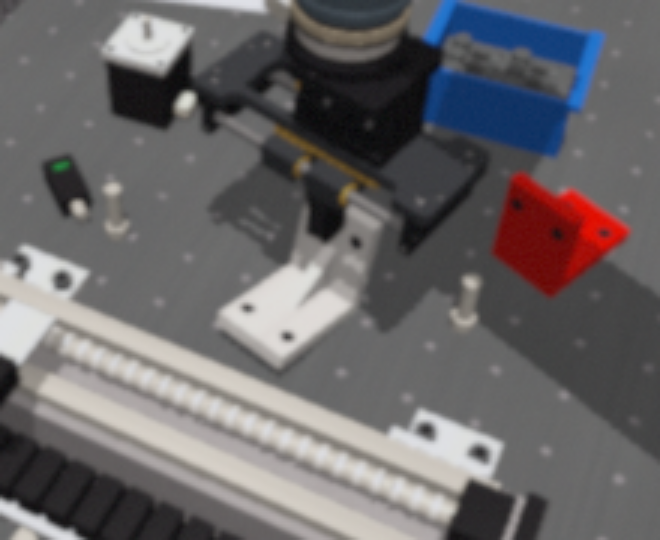

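It tips cleanly: the leg tip rises and the heel stays put. I'll follow the arc.

send_rows --steps '[[[0.2,-0.1,0.5,0,0,0],[0.2,0,0.5,0,0,0],[0.2,0,0.5,0,0,0],[0.3,0,0.5,0,0,0],[0.3,0,0.5,0,0,0]]]'

```text
time: 7.55
position: [0.4851, 0.0619, 0.0597]
tool_rot: [0.568, 0.427, -0.558, 0.429]
ft_force: [0.6, 0.1, 0.9]
grip_width: 0.0007
```

```bash
python3 st.py "[.496,.104,.068]"; python3 - <<'E'
from h import *
p,d=camera("side"); cv2.imwrite("pics/s4.png",cv2.resize(p[120:300,180:400,::-1],None,fx=3,fy=3))
E
```

```text
t 7.55 p [0.4851 0.0619 0.0597] f [0.6 0.1 0.9] q [-0.11  0.62  1.91  0.01  0.59  0.15]
[[ 0.012  0.963 -0.268]
 [ 0.006 -0.268 -0.963]
 [-1.     0.01  -0.009]]
tool z yaw deg -105.57
shift cm tool [-0.79 -0.07 -4.36]
```

View pics/s4.png

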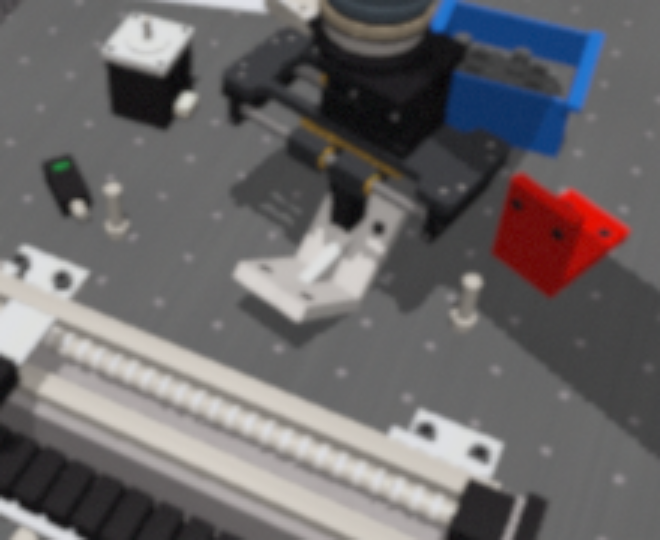

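About 35° now and the heel is steady. Continuing.

send_rows --steps '[[[0.3,0,0.5,0,0,0],[0.4,0,0.5,0,0,0],[0.4,0,0.4,0,0,0],[0.4,0,0.4,0,0,0]]]'

```text
time: 7.93
position: [0.4793, 0.0422, 0.0423]
tool_rot: [0.567, 0.427, -0.559, 0.428]
ft_force: [-0.4, -0.7, -0.2]
grip_width: 0.0006
```

```bash
python3 st.py "[.496,.104,.068]"; python3 - <<'E'
from h import *
p,d=camera("side"); cv2.imwrite("pics/s5.png",cv2.resize(p[120:300,180:400,::-1],None,fx=3,fy=3))
E
```

```text
t 7.9333 p [0.4793 0.0422 0.0423] f [-0.4 -0.7 -0.2] q [-0.15  0.65  1.94  0.01  0.54  0.11]
[[ 0.01   0.963 -0.269]
 [ 0.006 -0.269 -0.963]
 [-1.     0.008 -0.008]]
tool z yaw deg -105.58
shift cm tool [-2.51 -0.03 -6.43]
```

View pics/s5.png

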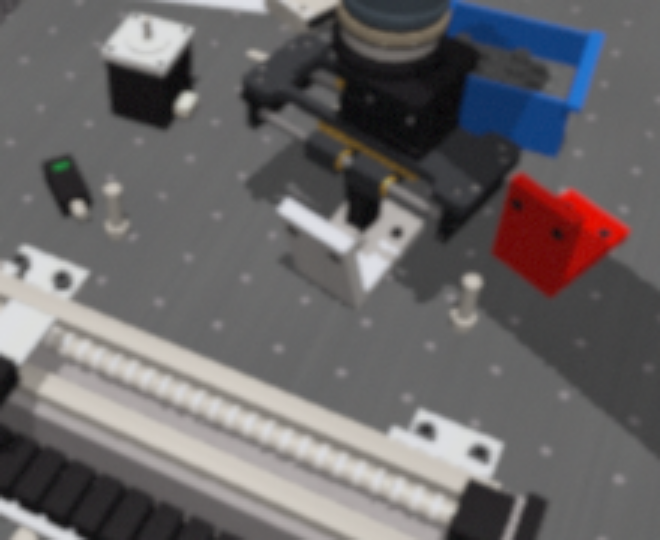

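send_rows --steps '[[[0,0,0,0,0,0],[0,0,0,0,0,0],[-0.5,0,0,0,0,0],[-0.5,0,0,0,0,0]]]'

```text
time: 8.32
position: [0.4773, 0.0413, 0.0506]
tool_rot: [0.566, 0.428, -0.561, 0.426]
ft_force: [-0.4, 0.2, 0.5]
grip_width: 0.0004
```

```bash
python3 st.py "[.496,.104,.068]"; python3 - <<'E'
from h import *
p,d=camera("side"); cv2.imwrite("pics/s6.png",cv2.resize(p[120:300,180:400,::-1],None,fx=3,fy=3))
E
```

```text
t 8.3167 p [0.4773 0.0413 0.0506] f [-0.4  0.2  0.5] q [-0.15  0.64  1.94  0.01  0.57  0.11]
[[ 0.005  0.963 -0.27 ]
 [ 0.006 -0.27  -0.963]
 [-1.     0.003 -0.007]]
tool z yaw deg -105.66
shift cm tool [-1.7   0.11 -6.55]
```

View pics/s6.png

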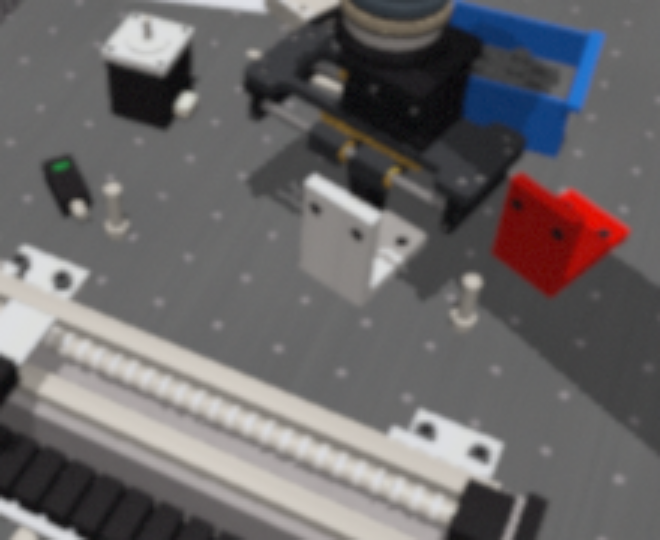

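The bracket stands upright on its foot. Before pushing from the toe side I'll check the clearance to the red decoy.

```bash
python3 - <<'E'
from h import *
t=cv2.imread("pics/top0.png"); hsv=cv2.cvtColor(t,cv2.COLOR_BGR2HSV)
m=((hsv[...,0]<8)|(hsv[...,0]>172))&(hsv[...,1]>150)&(hsv[...,2]>60); m[:250]=0
P=cloud("top",np.load("pics/top0.npy"))[m]
P=P[(P[:,2]<.2)]
for a,b in((.0,.03),(.03,.06),(.06,.085),(.085,.12)):
    q=P[(P[:,2]>a)&(P[:,2]<b)]
    if len(q): print(a,b,len(q),q.min(0).round(3),q.max(0).round(3))
p,d=camera("top"); cv2.imwrite("pics/t6.png",cv2.resize(p[130:320,170:400,::-1],None,fx=3,fy=3))
E
```

```text
0.0 0.03 612 [ 0.294 -0.09   0.004] [0.375 0.015 0.029]
0.03 0.06 29 [ 0.335 -0.025  0.03 ] [0.358 0.016 0.05 ]
0.06 0.085 87 [ 0.33  -0.017  0.061] [0.384 0.016 0.085]
0.085 0.12 62 [ 0.33  -0.014  0.085] [0.385 0.016 0.091]
```

View pics/t6.png

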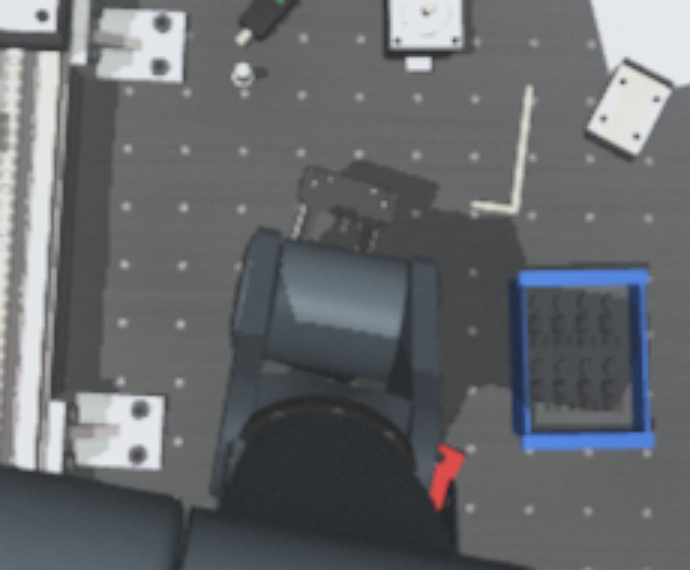

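```bash
python3 - <<'E'
from h import *
p,d=camera("side"); g=p[160:240,260:340,::-1]; cv2.imwrite("pics/s7.png",cv2.resize(g,None,fx=7,fy=7,interpolation=cv2.INTER_CUBIC))
E
```

```text
(no output)
```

View pics/s7.png

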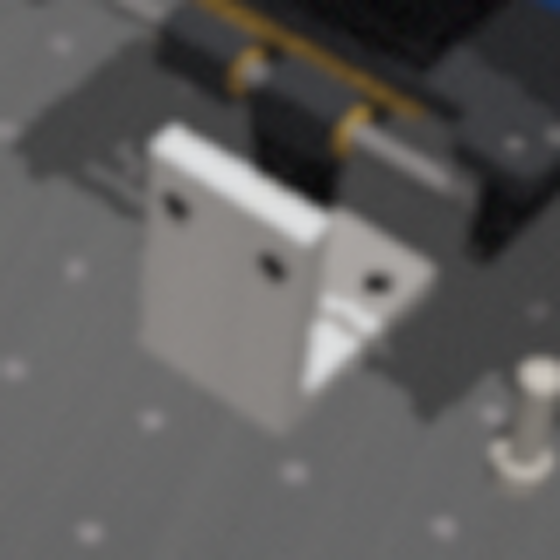

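```bash
cat > br.py <<'E'
from h import *
# usage: pose from corner pairs
def pose(a,b):
    a,b=np.array(a)[:2],np.array(b)[:2]; m=(a+b)/2; d=b-a
    if d[0]<0:d=-d
    print("heel mid",m.round(4),"len",np.linalg.norm(d).round(4),"yaw",np.degrees(np.arctan2(d[1],d[0])).round(1))
E
python3 - <<'E'
from br import *
f=lambda c:(np.array(c)+.5)/7-.5+[260,160]
r=ray("side",f([[150,155],[315,243]]),.095);pose(*r)
r=ray("side",f([[143,345],[280,430]]),.0);pose(*r)
E
```

```text
heel mid [0.4883 0.0808] len 0.0603 yaw -12.0
heel mid [0.4897 0.0782] len 0.0565 yaw -14.4
```

send_rows --steps '[[[0,0,0,0,0,0],[0,0,0,0,0,0],[0,0,0,0,0,0],[0,0,0,0,0,0]]]' --gripper 0.66

```text
time: 8.8
position: [0.4784, 0.0416, 0.0518]
tool_rot: [0.567, 0.427, -0.56, 0.428]
ft_force: [0.8, 0.3, -0.6]
grip_width: 0.0195
```

send_rows --steps '[[[0.5,0,0,0,0,0],[0.5,0,0,0,0,0],[0.4,0,0,0,0,0],[0,0,0,0,0,0]]]'

```text
time: 9.13
position: [0.4786, 0.0418, 0.0364]
tool_rot: [0.567, 0.427, -0.56, 0.428]
ft_force: [1.3, -0.7, -0.1]
grip_width: 0.0293
```

```bash
python3 st.py "[.496,.104,.068]"; python3 - <<'E'
from h import *
p,d=camera("side"); g=p[160:240,260:340,::-1]; cv2.imwrite("pics/s8.png",cv2.resize(g,None,fx=7,fy=7,interpolation=cv2.INTER_CUBIC))
E
```

```text
t 9.1333 p [0.4786 0.0418 0.0364] f [ 1.3 -0.7 -0.1] q [-0.15  0.67  1.94  0.01  0.53  0.11]
[[ 0.009  0.963 -0.269]
 [ 0.006 -0.269 -0.963]
 [-1.     0.007 -0.008]]
tool z yaw deg -105.6
shift cm tool [-3.11  0.03 -6.49]
```

View pics/s8.png

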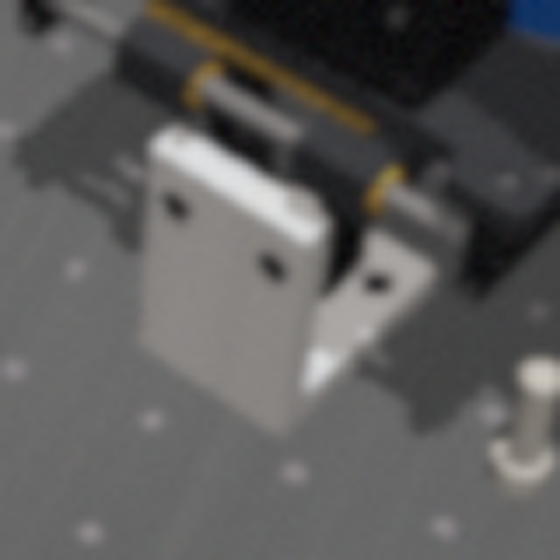

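send_rows --steps '[[[0,0,-0.5,0,0,0],[0,0,-0.5,0,0,0],[0,0,-0.5,0,0,0],[0,0,-0.4,0,0,0],[0,0,-0.4,0,0,0],[0,0,-0.4,0,0,0]]]'

```text
time: 9.68
position: [0.4862, 0.0693, 0.0368]
tool_rot: [0.566, 0.427, -0.56, 0.428]
ft_force: [-0.1, -1.2, 0.9]
grip_width: 0.0294
```

```bash
python3 st.py "[.496,.104,.068]"; python3 - <<'E'
from h import *
p,d=camera("side"); g=p[160:240,260:340,::-1]; cv2.imwrite("pics/s9.png",cv2.resize(g,None,fx=7,fy=7,interpolation=cv2.INTER_CUBIC))
E
```

```text
t 9.6833 p [0.4862 0.0693 0.0368] f [-0.1 -1.2  0.9] q [-0.09  0.67  1.91  0.01  0.55  0.17]
[[ 0.008  0.963 -0.269]
 [ 0.005 -0.269 -0.963]
 [-1.     0.006 -0.007]]
tool z yaw deg -105.59
shift cm tool [-3.09  0.03 -3.63]
```

View pics/s9.png

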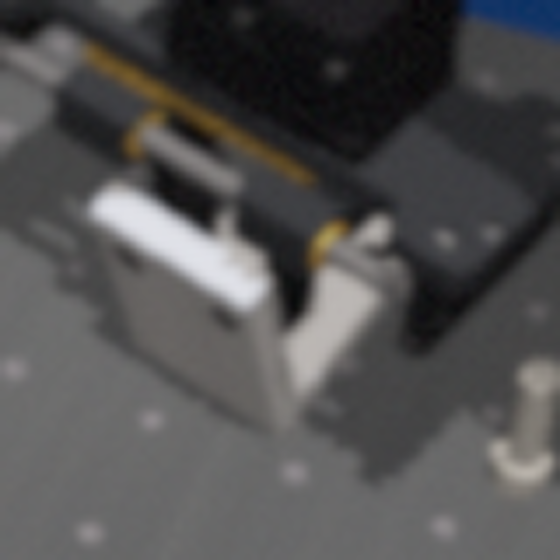

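The high friction makes it tip towards the beam instead of sliding. I'll back off gently so it settles back on its foot, then push low at the toe end.

send_rows --steps '[[[0,0,0.3,0,0,0],[0,0,0.3,0,0,0],[0,0,0.3,0,0,0],[0,0,0.4,0,0,0],[0,0,0.4,0,0,0],[0,0,0.4,0,0,0],[0,0,0.3,0,0,0]]]'

```text
time: 10.32
position: [0.4795, 0.0455, 0.0364]
tool_rot: [0.567, 0.428, -0.559, 0.428]
ft_force: [1.2, 0.2, -0.7]
grip_width: 0.0297
```

```bash
python3 st.py "[.496,.104,.068]"; python3 - <<'E'
from h import *
p,d=camera("side"); g=p[160:240,260:340,::-1]; cv2.imwrite("pics/s10.png",cv2.resize(g,None,fx=7,fy=7,interpolation=cv2.INTER_CUBIC))
E
```

```text
t 10.3167 p [0.4795 0.0455 0.0364] f [ 1.2  0.2 -0.7] q [-0.14  0.67  1.94  0.01  0.53  0.12]
[[ 0.009  0.963 -0.268]
 [ 0.006 -0.268 -0.963]
 [-1.     0.007 -0.008]]
tool z yaw deg -105.54
shift cm tool [-3.11  0.04 -6.1 ]
```

View pics/s10.png

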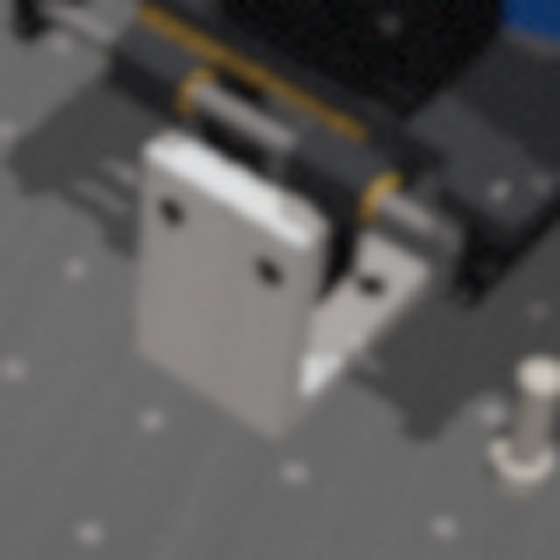

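send_rows --steps '[[[-0.8,0,0,0,0,0],[-0.9,0,0,0,0,0],[-0.9,0,0,0,0,0],[0,0.1,1.5,0,0,-0.6],[0,0.1,1.5,0,0,-0.6],[0,0.2,1.5,0,0,-0.5],[0,0.2,1.5,0,0,0],[0,0.2,1.3,0,0,0]]]'

```text
time: 11.03
position: [0.4676, -0.0275, 0.0691]
tool_rot: [-0.525, -0.479, 0.594, -0.377]
ft_force: [-0.2, 0.3, 1.0]
grip_width: 0.0297
```

send_rows --steps '[[[0,0,0,0,0,0],[0,0,0,0,0,0],[0,0,0,0,0,0]]]' --gripper 1

```text
time: 11.28
position: [0.4694, -0.0294, 0.0716]
tool_rot: [-0.527, -0.476, 0.594, -0.378]
ft_force: [0.4, 0.2, 0.2]
grip_width: 0.0168
```

```bash
python3 st.py "[.467,-.025,.008]"; python3 - <<'E'
from h import *
p,d=camera("side"); g=p[110:260,230:430,::-1]; cv2.imwrite("pics/s11.png",cv2.resize(g,None,fx=4,fy=4,interpolation=cv2.INTER_CUBIC))
E
```

```text
t 11.2833 p [ 0.4694 -0.0294  0.0716] f [0.4 0.2 0.2] q [-0.3   0.63  1.82  0.    0.86 -0.04]
[[-0.16   0.951 -0.266]
 [ 0.053 -0.261 -0.964]
 [-0.986 -0.168 -0.009]]
tool z yaw deg -105.42
shift cm tool [ 6.33  0.72 -0.31]
```

View pics/s11.png

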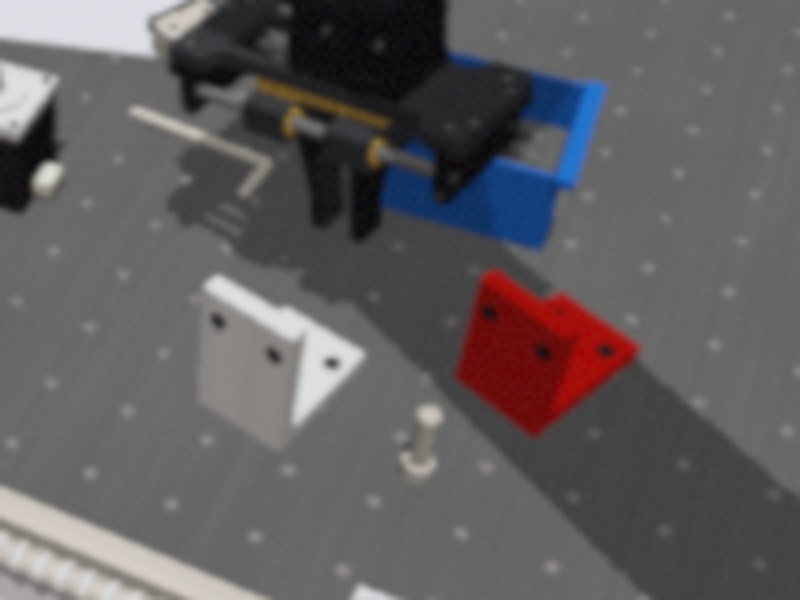

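```bash
python3 - <<'E'
from br import *
f=lambda c:(np.array(c)+.5)/4-.5+[230,110]
pose(*ray("side",f([[205,290],[300,343]]),.095))
pose(*ray("side",f([[198,400],[280,448]]),.0))
print("toe left-ish corner",ray("side",f([[365,352]]),.012), "red top corners",ray("side",f([[485,290],[578,345]]),.095).round(3),ray("side",f([[458,380],[533,435]]),.0).round(3))
E
```

```text
heel mid [0.4876 0.0829] len 0.0616 yaw -13.3
heel mid [0.4898 0.0805] len 0.0579 yaw -12.6
toe left-ish corner [[0.43941733 0.00680363 0.012     ]] red top corners [[0.381 0.011 0.095]
 [0.326 0.029 0.095]] [[ 0.384 -0.007  0.   ]
 [ 0.333  0.015  0.   ]]
```

send_rows --steps '[[[1.4,0.25,0,-0.3,0,0],[1.4,0.25,0,0,0,0],[1.4,0.25,0,0,0,0],[1.0,0.2,0,0,0,0],[0.5,0.1,0,0,0,0],[0,0,0,0,0,0]]]'

```text
time: 11.83
position: [0.4709, -0.0237, 0.0136]
tool_rot: [-0.52, -0.487, 0.584, -0.389]
ft_force: [0.3, 0.6, -0.4]
grip_width: 0.0007
```

```bash
python3 st.py "[.471,-.0258,.008]"; python3 - <<'E'
from h import *
p,d=camera("side"); g=p[110:260,230:430,::-1]; cv2.imwrite("pics/s12.png",cv2.resize(g,None,fx=4,fy=4,interpolation=cv2.INTER_CUBIC))
E
```

```text
t 11.8333 p [ 0.4709 -0.0237  0.0136] f [ 0.3  0.6 -0.4] q [-0.29  0.74  1.84  0.01  0.73 -0.07]
[[-0.157  0.961 -0.228]
 [ 0.052 -0.222 -0.974]
 [-0.986 -0.165 -0.015]]
tool z yaw deg -103.16
shift cm tool [0.54 0.15 0.21]
```

View pics/s12.png

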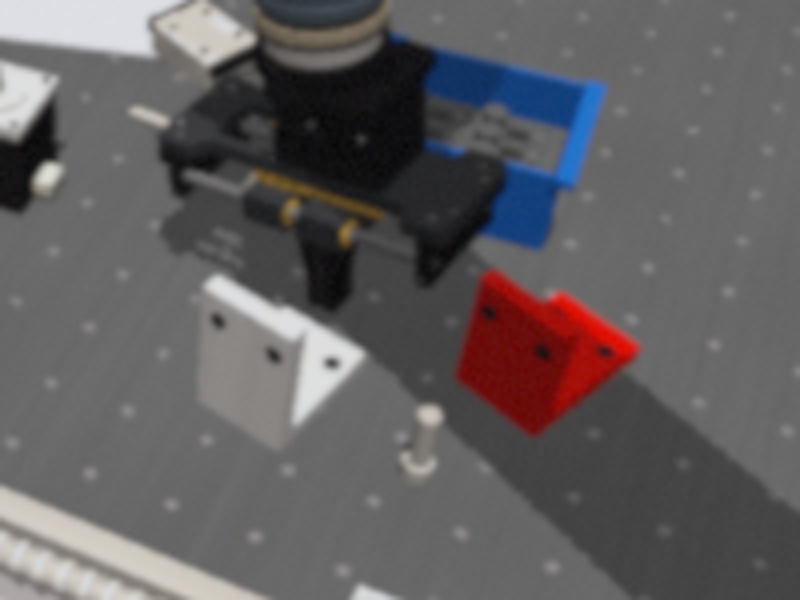

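The hand is clear of the red decoy, and the finger at (328,290) is behind the toe at (340,345). Next I lower the last 5 mm and start pushing.

send_rows --steps '[[[0.4,0.1,0,0,0,0],[0.15,0,0,0,0,0],[0,0,-0.4,0,0,0],[0,0,-0.4,0,0,0],[0,0,-0.4,0,0,0],[0,0,-0.4,0,0,0],[0,0,-0.4,0,0,0]]]'

```text
time: 12.47
position: [0.478, -0.0038, 0.0102]
tool_rot: [-0.52, -0.486, 0.583, -0.391]
ft_force: [-1.2, -1.3, -0.5]
grip_width: 0.0005
```

```bash
python3 st.py "[.471,-.0258,.008]"; python3 - <<'E'
from h import *
p,d=camera("side"); g=p[110:260,230:430,::-1]; cv2.imwrite("pics/s13.png",cv2.resize(g,None,fx=4,fy=4,interpolation=cv2.INTER_CUBIC))
E
```

```text
t 12.4667 p [ 0.478  -0.0038  0.0102] f [-1.2 -1.3 -0.5] q [-0.25  0.75  1.83  0.02  0.72 -0.03]
[[-0.152  0.962 -0.227]
 [ 0.049 -0.222 -0.974]
 [-0.987 -0.159 -0.013]]
tool z yaw deg -103.14
shift cm tool [ 0.21 -0.15  2.3 ]
```

View pics/s13.png

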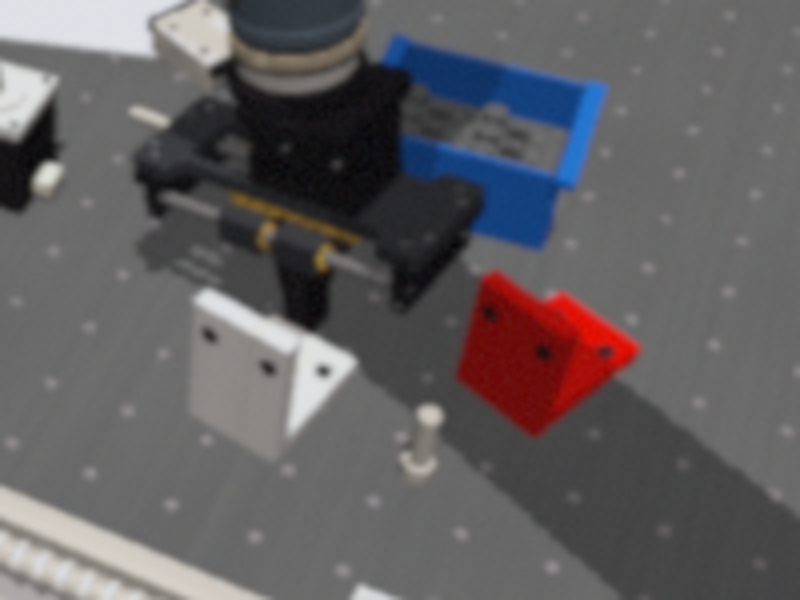

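It slides upright (the force is only about 1-2 N). Continuing, with a slight lowering and gradual turning.

send_rows --steps '[[[0.3,0,-0.4,0,0,0],[0.1,0,-0.4,-0.1,0,0],[0,0,-0.4,-0.1,0,0],[0,0,-0.4,-0.1,0,0],[0,0,-0.4,-0.1,0,0],[0,0,-0.4,-0.1,0,0],[0,0,-0.4,-0.1,0,0],[0,0,-0.4,-0.1,0,0]]]'

```text
time: 13.18
position: [0.4851, 0.0297, 0.0072]
tool_rot: [-0.504, -0.508, 0.563, -0.414]
ft_force: [0.0, -2.7, -0.0]
grip_width: 0.0007
```

```bash
python3 st.py "[.471,-.0258,.008]"; python3 - <<'E'
from h import *
p,d=camera("side"); g=p[110:260,230:430,::-1]; cv2.imwrite("pics/s14.png",cv2.resize(g,None,fx=4,fy=4,interpolation=cv2.INTER_CUBIC))
E
```

```text
t 13.1833 p [0.4851 0.0297 0.0072] f [ 0.  -2.7 -0. ] q [-0.18  0.76  1.81  0.03  0.73 -0.06]
[[-0.151  0.978 -0.147]
 [ 0.046 -0.141 -0.989]
 [-0.988 -0.156 -0.024]]
tool z yaw deg -98.44
shift cm tool [-0.12 -0.6   5.69]
```

View pics/s14.png

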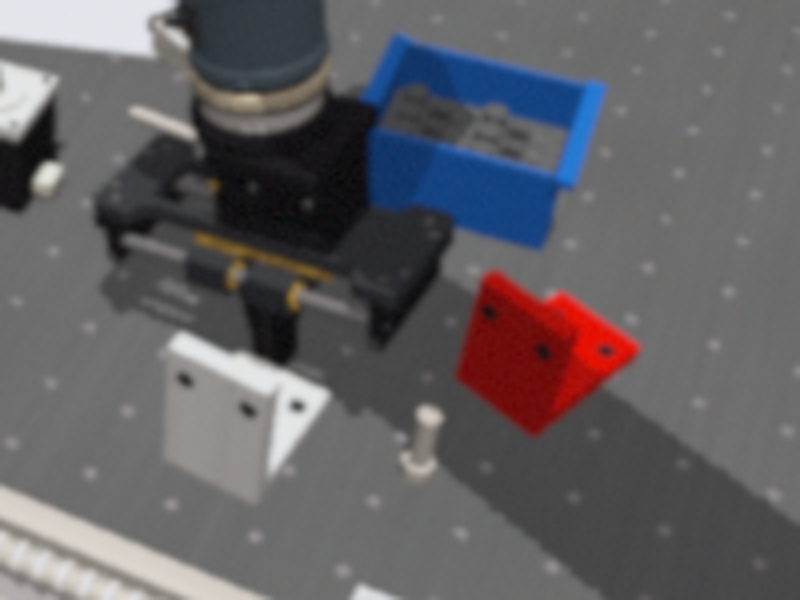

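```bash
python3 - <<'E'
from br import *
f=lambda c:(np.array(c)+.5)/4-.5+[230,110]
pose(*ray("side",f([[166,350],[273,396]]),.095))
pose(*ray("side",f([[164,461],[258,503]]),.0))
E
```

```text
heel mid [0.4881 0.1271] len 0.0619 yaw -4.8
heel mid [0.4882 0.126 ] len 0.0592 yaw -4.1
```

send_rows --steps '[[[0,0,-0.4,-0.15,0,0],[0,0,-0.4,-0.15,0,0],[0,0,-0.4,-0.15,0,0],[0,0,-0.4,-0.15,0,0],[0,0,-0.4,-0.15,0,0],[0,0,-0.4,-0.15,0,0],[0,0,-0.4,-0.15,0,0],[0,0,-0.4,0,0,0]]]'

```text
time: 13.9
position: [0.488, 0.0662, 0.0077]
tool_rot: [0.478, 0.542, -0.531, 0.443]
ft_force: [0.4, -1.6, -1.3]
grip_width: 0.0001
```

```bash
python3 st.py "[.471,-.0258,.008]"; python3 - <<'E'
from h import *
p,d=camera("side"); g=p[130:280,210:410,::-1]; cv2.imwrite("pics/s15.png",cv2.resize(g,None,fx=4,fy=4,interpolation=cv2.INTER_CUBIC))
E
```

```text
t 13.9 p [0.488  0.0662 0.0077] f [ 0.4 -1.6 -1.3] q [-0.11  0.76  1.8   0.05  0.74 -0.12]
[[-0.151  0.988 -0.027]
 [ 0.048 -0.02  -0.999]
 [-0.987 -0.152 -0.044]]
tool z yaw deg -91.57
shift cm tool [-0.22 -1.5   9.23]
```

View pics/s15.png

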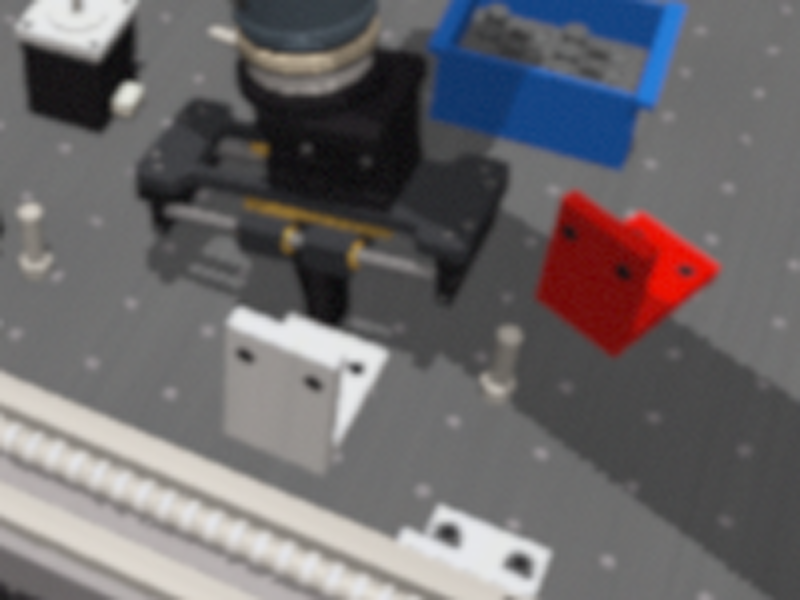

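```bash
python3 - <<'E'
from br import *
f=lambda c:(np.array(c)+.5)/4-.5+[210,130]
pose(*ray("side",f([[227,325],[338,364]]),.095))
pose(*ray("side",f([[224,436],[328,472]]),.0))
# bolted reference: same method, beam yaw from top-cam ; top view
p,d=camera("top"); cv2.imwrite("pics/t15.png",cv2.resize(p[110:310,170:400,::-1],None,fx=3,fy=3))
E
```

```text
heel mid [0.4826 0.162 ] len 0.0597 yaw 0.8
heel mid [0.4819 0.1619] len 0.0606 yaw 2.5
```

View pics/t15.png

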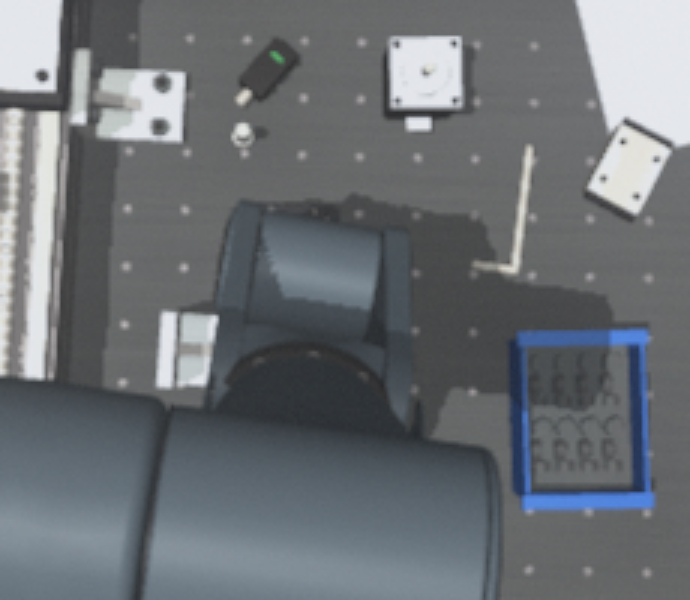

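Tool yaw is now at beam yaw (-1.6° against -1.8°). Continuing straight.

send_rows --steps '[[[0.03,0,-0.45,0,0,0],[0.03,0,-0.45,0,0,0],[0.02,0,-0.45,0,0,0],[0.02,0,-0.45,0,0,0],[0.02,0,-0.45,0,0,0],[0.02,0,-0.45,0,0,0],[0.02,0,-0.45,0,0,0],[0.02,0,-0.45,0,0,0]]]'

```text
time: 14.67
position: [0.4883, 0.1048, 0.0078]
tool_rot: [0.478, 0.542, -0.531, 0.443]
ft_force: [0.2, -2.2, 0.7]
grip_width: 0.0005
```

```bash
python3 st.py "[.485,.14,.008]"; python3 - <<'E'
from h import *
p,d=camera("side"); g=p[130:280,210:410,::-1]; cv2.imwrite("pics/s16.png",cv2.resize(g,None,fx=4,fy=4,interpolation=cv2.INTER_CUBIC))
p,d=camera("top"); cv2.imwrite("pics/t16.png",cv2.resize(p[120:300,170:270,::-1],None,fx=6,fy=6)[150:750])
E
```

```text
t 14.6667 p [0.4883 0.1048 0.0078] f [ 0.2 -2.2  0.7] q [-0.04  0.77  1.79  0.06  0.75 -0.06]
[[-0.152  0.988 -0.028]
 [ 0.047 -0.021 -0.999]
 [-0.987 -0.153 -0.043]]
tool z yaw deg -91.6
shift cm tool [ 0.19 -0.41 -3.5 ]
```

View pics/s16.png

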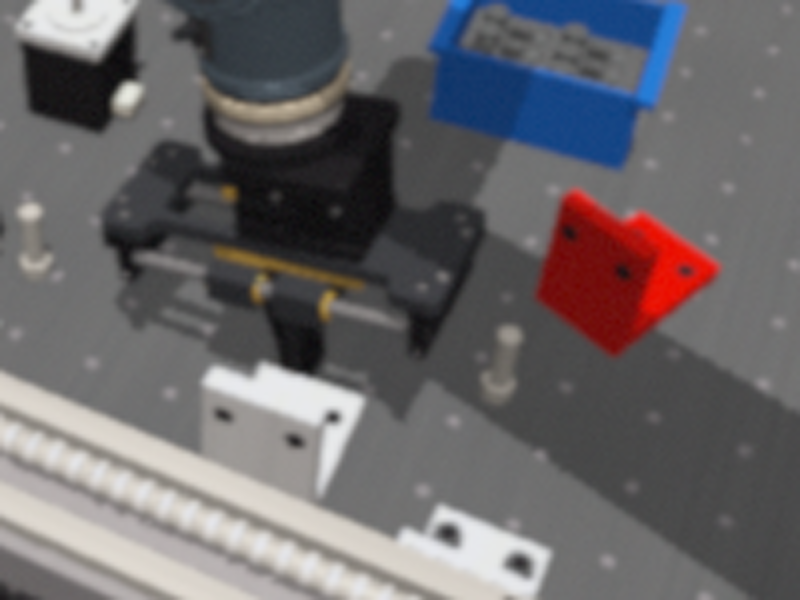

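View pics/t16.png

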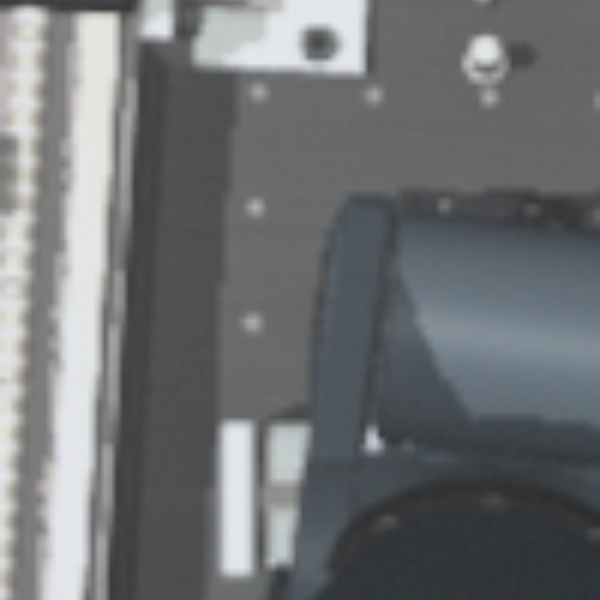

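The bracket is slightly over-turned, by about 3° from the top view. I'll back off a little, untilt the hand, open the fingers to about 20 mm for a wide two-point push, and centre on the bracket.

send_rows --steps '[[[0,0,0.5,0,0,0],[-0.2,0,0.5,0,0,0.5],[0,-0.2,0,0,-0.2,0.5],[0,-0.2,0,0,-0.2,0.5],[0,-0.2,0,0,0,0],[0,0,0,0,0,0],[0,0,0,0,0,0]]]' --gripper 0.77

```text
time: 15.35
position: [0.4823, 0.095, 0.0095]
tool_rot: [0.51, 0.492, -0.504, 0.494]
ft_force: [-0.2, 0.2, 0.1]
grip_width: 0.0197
```

```bash
python3 st.py "[.482,.100,.007]"; python3 - <<'E'
from h import *
p,d=camera("side"); g=p[130:280,210:410,::-1]; cv2.imwrite("pics/s17.png",cv2.resize(g,None,fx=4,fy=4,interpolation=cv2.INTER_CUBIC))
E
```

```text
t 15.35 p [0.4823 0.095  0.0095] f [-0.2  0.2  0.1] q [-0.04  0.73  1.92  0.01  0.49 -0.01]
[[ 0.008  1.    -0.029]
 [ 0.004 -0.029 -1.   ]
 [-1.     0.008 -0.004]]
tool z yaw deg -91.66
shift cm tool [ 0.26 -0.05 -0.5 ]
```

View pics/s17.png

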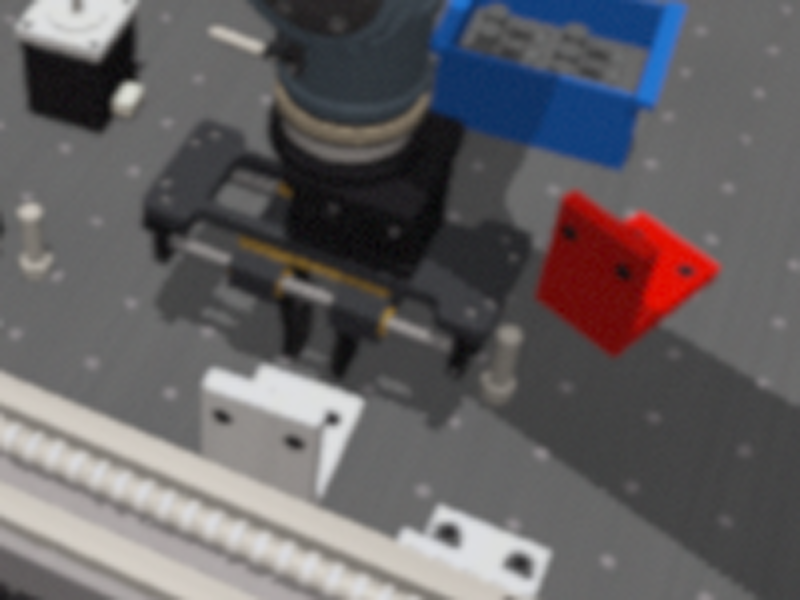

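send_rows --steps '[[[0.2,0,-0.4,0,0,0],[0.05,0,-0.4,0,0,0],[0,0,-0.45,0,0,0],[0,0,-0.45,0,0,0],[0,0,-0.45,0,0,0],[0,0,-0.45,0,0,0],[0,0,-0.45,0,0,0],[0,0,-0.45,0,0,0]]]'

```text
time: 16.07
position: [0.4871, 0.1306, 0.0068]
tool_rot: [0.51, 0.491, -0.504, 0.494]
ft_force: [0.2, -2.5, 0.3]
grip_width: 0.0201
```

```bash
python3 st.py "[.482,.149,.007]"; python3 - <<'E'
from h import *
p,d=camera("side"); g=p[130:280,210:410,::-1]; cv2.imwrite("pics/s18.png",cv2.resize(g,None,fx=4,fy=4,interpolation=cv2.INTER_CUBIC))
p,d=camera("top"); cv2.imwrite("pics/t18.png",cv2.resize(p[180:300,170:270,::-1],None,fx=6,fy=6)[:600])
E
```

```text
t 16.0667 p [0.4871 0.1306 0.0068] f [ 0.2 -2.5  0.3] q [0.04 0.74 1.89 0.   0.51 0.06]
[[ 0.009  1.    -0.029]
 [ 0.002 -0.029 -1.   ]
 [-1.     0.009 -0.002]]
tool z yaw deg -91.66
shift cm tool [-0.02 -0.56 -1.82]
```

View pics/s18.png

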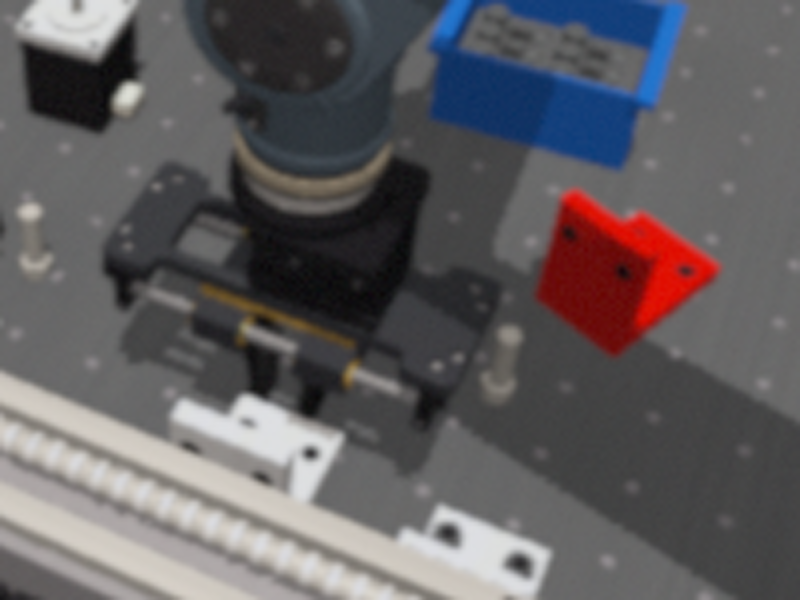

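View pics/t18.png

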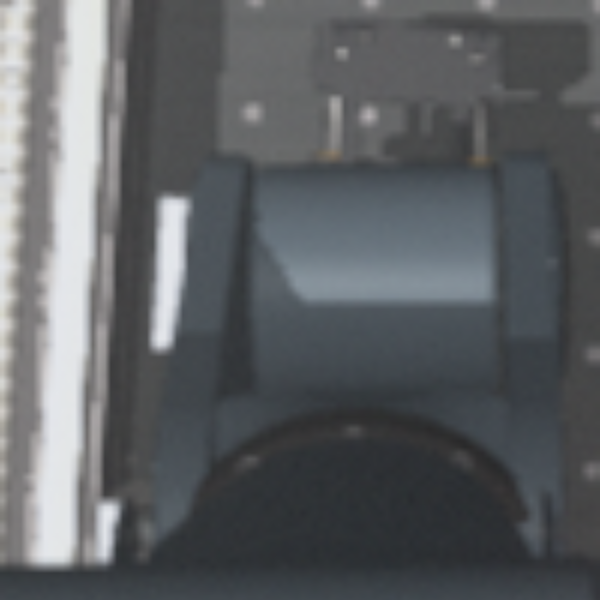

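Now parallel to the beam, with about 18 mm to go.

send_rows --steps '[[[0,0,-0.4,0,0,0],[0,0,-0.4,0,0,0],[0,0,-0.4,0,0,0],[0,0,-0.3,0,0,0],[0,0,-0.2,0,0,0]]]'

```text
time: 16.58
position: [0.4877, 0.1492, 0.0068]
tool_rot: [0.51, 0.491, -0.504, 0.495]
ft_force: [-0.6, -14.7, 0.7]
grip_width: 0.0199
```

send_rows --steps '[[[0,0,-0.15,0,0,0],[0,0,-0.15,0,0,0]]]'

```text
time: 16.75
position: [0.4877, 0.1491, 0.0068]
tool_rot: [0.507, 0.491, -0.504, 0.497]
ft_force: [-0.3, -11.7, 2.0]
grip_width: 0.0199
```

The force rose to about 15 N and the TCP stopped at y=0.149, as predicted for flush contact. I'll retreat and inspect.

send_rows --steps '[[[0,0,0.5,0,0,0],[0,0,0.8,0,0,0],[0,0,1.0,0,0,0],[-1,0,0,0,0,0],[-2,0,0,0,0,0],[-3,0,0,0,0,0],[-3,0,0,0,0,0],[-3,0,0,0,0,0]]]'

```text
time: 17.42
position: [0.4816, 0.1246, 0.1268]
tool_rot: [-0.505, -0.494, 0.509, -0.491]
ft_force: [0.6, -0.7, -0.2]
grip_width: 0.0199
```

send_rows --steps '[[[-1.5,0,3,0,0,0],[-1.5,0,3,0,0,0],[0,0,3,0,0,0],[0,0,3,0,0,0],[0,0,3,0,0,0],[0,0,0,0,0,0]]]'

```text
time: 17.92
position: [0.4828, -0.0286, 0.1713]
tool_rot: [0.51, 0.489, -0.502, 0.499]
ft_force: [0.6, 0.0, 0.1]
grip_width: 0.0202
```

```bash
python3 st.py; python3 - <<'E'
from h import *
p,d=camera("side"); g=p[130:280,210:410,::-1]; cv2.imwrite("pics/s20.png",cv2.resize(g,None,fx=4,fy=4,interpolation=cv2.INTER_CUBIC))
p,d=camera("top"); cv2.imwrite("pics/t20.png",p[:,:,::-1]);np.save("pics/t20.npy",d); cv2.imwrite("pics/t20c.png",cv2.resize(p[110:310,170:400,::-1],None,fx=3,fy=3))
E
```

```text
t 17.9167 p [ 0.4828 -0.0286  0.1713] f [0.6 0.  0.1] q [-0.29  0.41  1.85  0.01  0.87 -0.27]
[[ 0.018  1.    -0.023]
 [-0.001 -0.023 -1.   ]
 [-1.     0.018  0.001]]
tool z yaw deg -91.34
```

View pics/s20.png

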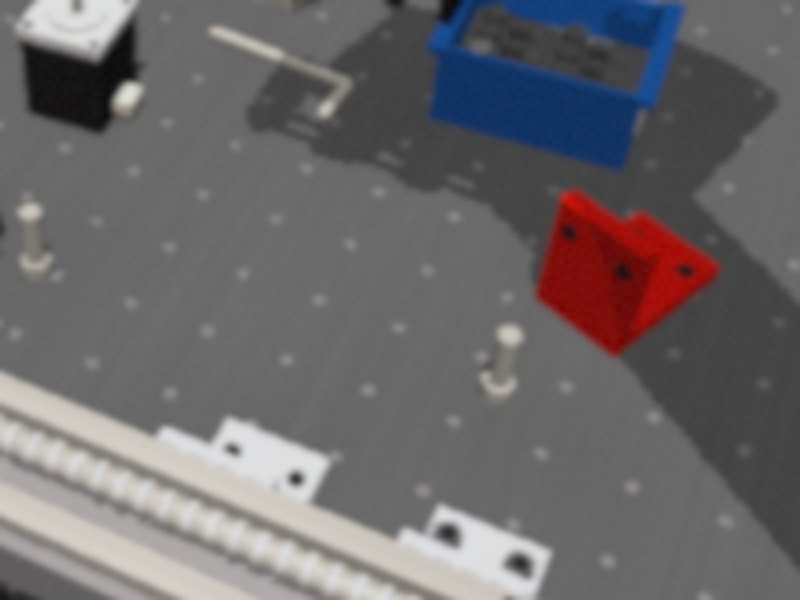

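View pics/t20c.png

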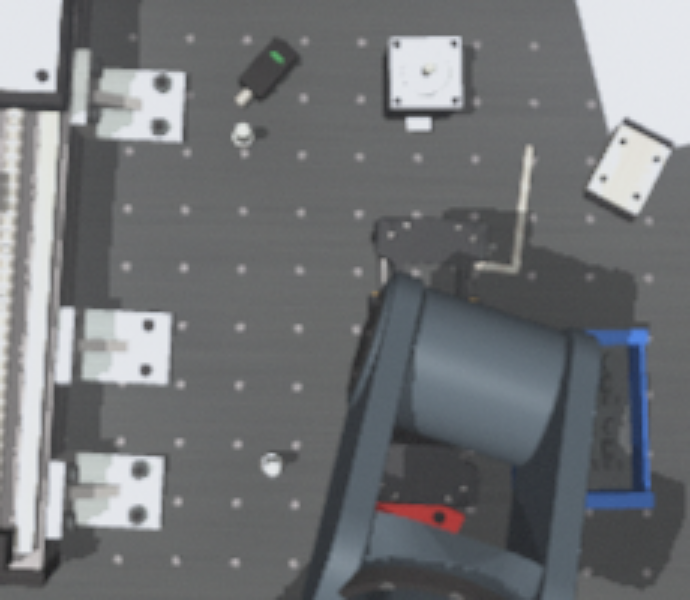

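```bash
python3 - <<'E'
from h import *
t=cv2.imread("pics/t20.png"); k=4; res=[]
for roi in((212,128,240,162),(206,208,235,243),(204,258,232,290)):
    x0,y0,x1,y1=roi; g=cv2.resize(cv2.cvtColor(t,cv2.COLOR_BGR2GRAY)[y0:y1,x0:x1],None,fx=k,fy=k,interpolation=cv2.INTER_CUBIC)
    m=(g>150).astype(np.uint8); c=max(cv2.findContours(m,0,1)[0],key=cv2.contourArea); mm=np.zeros_like(m);cv2.drawContours(mm,[c],-1,1,-1)
    rows=np.where(mm.sum(1)>20)[0]; r=rows[8:-8]; e=np.array([np.where(mm[i])[0].max()+.5 for i in r])
    pts=np.c_[(e+.5)/k-.5+x0,(r+.5)/k-.5+y0]; w=ray("top",pts,.012)[:,:2]
    s,b=np.polyfit(w[:,0],w[:,1],1); res.append((w.mean(0),s)); print(w.mean(0).round(4),"yaw",np.degrees(s).round(2))
a,b,c=[r[0] for r in res]; d=(a-c)/np.linalg.norm(a-c); n=np.array([-d[1],d[0]]); print("beam yaw",np.degrees(np.arctan2(d[1],d[0])),"toe offset mm",(b-c)@n*1e3,"along from mid mm",((b-(a+c)/2)@d)*1e3)
P=cloud("top",np.load("pics/t20.npy"))
for v0,v1 in((128,162),(210,240),(258,290)):
    q=P[v0:v1,180:215].reshape(-1,3); q=q[(q[:,2]>.088)&(q[:,2]<.098)]; print("leg top z",np.median(q[:,2]).round(4),len(q))
E
```

```text
[0.6891 0.1527] yaw -2.11
[0.4814 0.1591] yaw -1.41
[0.3595 0.1629] yaw -1.61
beam yaw -1.7652746497833933 toe offset mm -0.03731014622727484 along from mid mm -42.86755615117652
leg top z 0.0949 155
leg top z 0.0948 150
leg top z 0.095 154
```

Its toe lines up with the bolted brackets' toes to within 0.1 mm, yaw is within about 0.5°, it sits 43 mm from the middle, and the leg top is at 95 mm. The hand is clear, so I'm handing in.

```bash
python3 -c "
from rig import *
print(hand_in())"
```

```text
the job is handed in; nothing more can be done
None
```

The bracket stands upright with its back flush against the beam, between the two bolted brackets, and the job is handed in. The simulator gave no verdict, so this rests on my own measurements.

**What I did:**
- I tipped the bracket up by pushing the inside of its foot near the toe. It fell onto its foot and stood.
- My first push towards the beam, on the inside of the leg, made it lean instead of slide. I backed off and it settled back on its foot; in the side view the heel stayed on the plate.
- I then pushed low at the toe end, turning it about 15° on the way, until the force rose to about 15 N against the beam. The hand then retreated.

**Last checks:**

| Check | Result | Limit |
|---|---|---|
| Toe against the line of the bolted brackets' toes | within 0.1 mm, implying the back is flush | 4 mm at each back corner |
| Turn relative to the beam | about 0.4° | – |
| Position along the beam from the middle | -43 mm | ±105 mm |
| Top of the leg | 95 mm, same as the bolted brackets | – |
| Force on the hand | under 1 N, well clear of everything | no contact |
| Robot clock before hand-in | about 18 s | 51 s |

**Not fully checked:** The other parts looked unmoved where I could see them in the last pictures, but I did not measure them again. The arm hid parts of the bin and the red bracket in the last top view, though the side view shows both.

The side camera read the bracket's turn about 2–3° differently from the top camera, so I used the top camera for the final check.

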